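# Open the extraction damper with the T-key

### The arm

A 7-joint arm with a two-finger parallel gripper is mounted at the origin on the work surface. World frame = base frame: x ahead of the robot, y to its left, z up, the work surface at z = 0. Lengths are in mm, angles in rad, forces in N, time in s.
With the tool pointing down it reaches from about 350 to 775 mm from the base axis. Payload 3.1 kg.
Tool frame: the origin (TCP) lies on the centre line of the jaws, within the pads' length; the fingertips stand 17 mm ahead of it and the grasp point (between the pads) lies 2 mm behind it; z points along the fingers, y is the direction in which the jaws open and shut (so a half turn about z gives the same grasp; the last joint's range is limited). The gripper opens to 85 mm and grips with 20 to 120 N. Pads are 22 mm wide; open, the fingers measure 114 mm over their backs; the gripper's body (76 mm by 85 mm) begins 54 mm behind the grasp point. The pads swing forward as they close: fully open they stand 13 mm farther back than shut.
Start: joints at [1.169, 0.311, 0.014, 1.512, -0.004, 1.319, -0.027], TCP at [193.681, -514.786, 248.304] pointing down, gripper open.
Joint ranges: [-2.7, 2.7], [-0.3, 1.91], [-1.27, 1.3], [0.12, 2.57], [-1.44, 4.58], [0.2, 2.03], [-3.05, 3.05]. Speed limits (rad/s): [2.79, 2.79, 3.14, 3.14, 3.14, 3.14, 3.14].

### API

Orientations are given as a 3x3 rotation matrix whose columns are the frame's x, y, z axes.
In Python, from bench import arm, read_camera gives the robot as it stands.
- The arm moves only by the shell command python3 -m inch 'ROWS' [OPENING]. ROWS is a JSON object of lists of equal length, an entry for each row: "linear": the shift along the tool's x, y, z in units of 0.2 m (1.0 is 0.2 m), a list of three; "twist": the turn about the tool's z in units of 90 degrees (1.0 is 90 degrees). A call has 1 to 10 rows; each row is the pose to reach, as a shift and turn from the pose commanded when the call began, along the tool's axes at that moment; what a row does not reach only later rows make up. A row lasts 1/8 s, in which the tool goes at most 62.5 mm and 10.7 degrees, less where a joint would pass 70% of its speed; a pose out of reach is approached as far as the arm can. A call with a number of a shift or a turn outside -1 to 1 is refused whole. A call with a gripper value outside its range is refused whole. OPENING is the opening, from 0 (shut) to 1 (fully open), set as the call begins (- or left out, the last holds). The fingers move at their own pace and stop on an object; the grip force is fixed at half the most. Time passes only in rows, so rows that repeat a pose let the fingers close. It gives the time, the measured TCP pose, the force and the opening at its end, in the units of the state.
- arm.sense(): the state, without advancing time (a new reading comes with each control period).
- read_camera(name): name is "side" or "top" or "wrist"; returns a dict with "pixels" (384x512x3 uint8, blue, green, red), "depth" (384x512 float32, mm along the optical axis (not along the pixel's ray), 0 where there is no reading), "K" (3x3 intrinsics, pixels), "xyz" and "orientation" of the camera in the world. Camera axes: x right, y down, z forward; pixel columns grow to the right and rows downward; lengths in mm; the calibration is good to about 2 mm. The wrist camera is an equidistant fisheye: a pixel r from the principal point sees the ray r / f radians off the axis. A picture is of the moment at which its call begins.
- arm.close_job(): hands the job in, once; it reports no verdict.
The state is a dict: "time_s": time; "joint_pos": joint angles; "joint_vel": joint speeds; "joint_efforts": joint torques, N m; "eef_pos": TCP position; "tcp_rot": TCP orientation; "ft_force": force on the tool from outside, world axes, zero at the start; "ft_torque": the same for the moment, N m; "finger_gap": finger opening in mm.
Only numpy, scipy, OpenCV 4.12 (cv2) and the standard library are available. Lean on these libraries where they do the work, as an engineer would, in place of code of your own. Each camera call takes 0.05 s, during which the arm holds its last target.

### The job

Take the T-key from the tool block, lower it down the steel sleeve in the top of the extraction box, feel it fully down over the square stem at the bottom, and turn the stem anticlockwise (seen from above) until the damper is fully open. Ease the key on and round by feel: never press or wrench hard on the stem. Then draw the key out and set it back upright in its hole in the tool block, lowered all the way down and not dropped, leaving the paint jars, the sleeve cap and the spray can where they are.

Things in the scene. Friction and masses are not known exactly. Their poses are not given: they have to be found in the camera images.
- key_center (a point): Dark steel T-key, 157 mm tall, about 0.45 kg, standing upright in the tool block. This point: its centre, 78.5 mm above its foot. Key z axis: up along the shank; x axis: along the cross bar. From the foot up: square socket head 29 mm wide (36 mm over its cut corners), 40 mm tall; round shank 14 mm thick; cross bar.
- key_bar (a point): Centre of the key's flat cross bar, where it is grasped: 148 mm above the foot, in line with the shank. Bar 110 mm long (key x), 14 mm thick (key y), 18 mm high.
- key_foot (a point): Centre of the key's lower end, the mouth of its socket: a square hole 20 mm wide and 28 mm deep, open downwards, its sides parallel to key x and y. It fits the stem in any of four quarter turns, with 1 mm of play per side.
- sleeve_mouth (a point): Extraction box: grey steel box 200 x 210 mm, 148 mm high, fixed. This point: centre of the steel-rimmed round sleeve opening in its top, bore 42 mm, straight down. Axes are the box's: z up, x out through the air mouth in its far side. The sleeve is 98 mm deep to its floor, where the stem stands within 1 mm of the centre.
- sleeve_floor (a point): Centre of the flat bottom of the sleeve, 98 mm below its mouth and 50 mm above the bench. A fully seated key stands with its foot on this floor. The stem below drives a light gear: a push of about 40 N, or about twice the torque it needs to turn (for instance wrenching on against a stop), is too hard for it.
- stem (a joint): Turn of the steel square stem in the sleeve: 0 damper shut (its start), 1.57 fully open; grows anticlockwise from above; firm stops at both ends; rubs at 0.2 N m. Stem 18 mm square, 22 mm tall, top 1.5 mm bevelled to 15 mm. When shut its flats lie 0.25 to 1.25 rad anticlockwise of the box's axes, not measured: find it by feel. A key not lined up (within about 0.1 rad) stops some 20 to 22 mm short of the floor.
- key_hole (a point): Wooden tool block, 90 x 160 mm and 75 mm high, bench-fixed, three short file handles (to 118 mm high) at one end. This point: centre of the mouth of the key's round hole, 46 mm wide, 65 mm deep, flat-bottomed 10 mm above the bench. Axes are the block's, z up, y towards the files.
- jar_a: Small paint jar, 38 mm wide, 48 mm high, loose bystander; origin at the centre of its underside.
- jar_b: Second paint jar, 38 mm wide, 48 mm high, loose bystander; origin at the centre of its underside.
- sleeve_cap: Steel screw cap of the sleeve, 48 mm wide, 14 mm high, lying loose on a far corner of the extraction box's top, bystander; origin at the centre of its underside.
- spray_can: Spray can, 54 mm wide, 160 mm high, standing loose, bystander; origin at the centre of its underside.
Mind the look-alikes: they are no part of the job. There is more than one size of the part that bears key_center; the job needs the largest.

How it is judged:
By the outcome, as a careful person would: the job done as asked, in the order asked, and still so for the second after the job is handed in, with the robot touching nothing.
It also fails if it takes over 72 s, if anything falls off the work surface, if the arm or the gripper's body presses on something with over 40 N, if the wrist force passes 120 N, or if a joint passes its speed limit or range.

## Working session

There is one attempt and no reset: what is moved stays moved. The work goes in short steps, Python scripts to look and compute and a shell command to move; the robot and the scene stay as the last step left them, time stands still between calls to the robot, and variables do not carry over. Pictures are saved under pics/ and viewed, and the job is handed in when it is done.

```bash
ls; mkdir -p pics; cat > h.py <<'E'
import numpy as np, cv2
from bench import arm, read_camera
def snap(n,f):
    c=read_camera(n); cv2.imwrite('pics/'+f,c['pixels']); np.savez('pics/'+f[:-4]+'.npz',**{k:np.array(v) for k,v in c.items()}); return c
def load(f): return dict(np.load('pics/'+f+'.npz'))
def ray(c,u,v,fish=False):
    K=c['K']; x=(u-K[0,2])/K[0,0]; y=(v-K[1,2])/K[1,1]
    if fish:
        r=np.hypot(x,y); s=np.sin(r)/r if r>1e-9 else 1; d=np.array([x*s,y*s,np.cos(r)])
    else: d=np.array([x,y,1.])
    return np.array(c['orientation']).reshape(3,3)@d
def onz(c,u,v,z,fish=False):
    d=ray(c,u,v,fish); p=np.array(c['xyz']); return p+d*(z-p[2])/d[2]
def pt(c,u,v):
    d=ray(c,u,v); return np.array(c['xyz'])+d*c['depth'][int(round(v)),int(round(u))]
E
python3 - <<'E'
from h import *
for n in ['side','top','wrist']:
    c=snap(n,n+'0.png'); print(n,c['K'].tolist(),c['xyz'],np.round(c['orientation'],3).tolist())
s=arm.sense(); print(s['time_s'],s['ft_force'],np.round(s['tcp_rot'],3).tolist(),s['finger_gap'])
E
```

```text
pics
side [[389.63089346645654, 0.0, 246.5910087883208], [0.0, 389.63089346645654, 190.8732540710597], [0.0, 0.0, 1.0]] [263.70577205 524.6925729  641.40100909] [[-0.874, -0.318, 0.367], [-0.485, 0.549, -0.681], [0.015, -0.773, -0.634]]
top [[410.6114689139048, 0.0, 251.7997401627328], [0.0, 410.6114689139048, 192.17505164190658], [0.0, 0.0, 1.0]] [ 426.28943994  -25.45083529 1016.00245179] [[0.029, -0.988, 0.151], [-0.999, -0.035, -0.036], [0.041, -0.15, -0.988]]
wrist [[297.3186396354542, 0.0, 257.74091081379845], [0.0, 297.3186396354542, 196.51876940625934], [0.0, 0.0, 1.0]] [ 262.13641392 -489.74714355  372.86354621] [[0.351, -0.898, -0.267], [-0.936, -0.337, -0.096], [-0.004, 0.284, -0.959]]
0.15 [ 0.284883   -0.61104266  0.23143279] [[0.936, 0.352, -0.001], [0.352, -0.936, 0.002], [-0.0, -0.002, -1.0]] 84.91497132816748
```

View pics/top0.png

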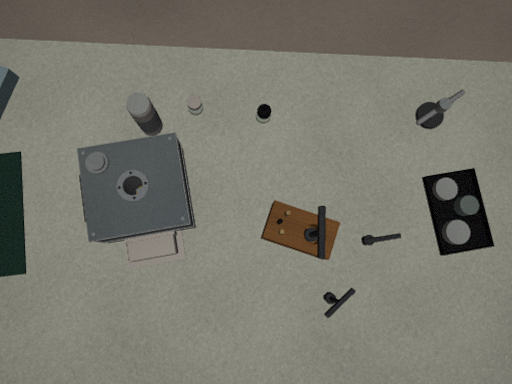

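View pics/side0.png

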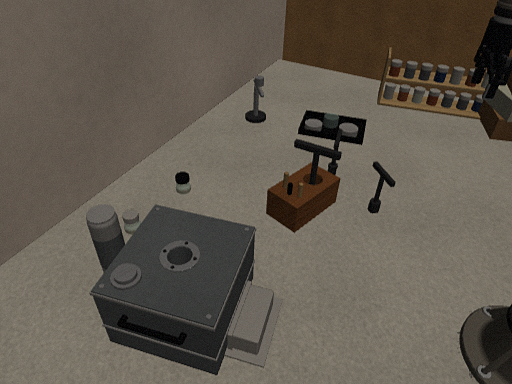

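View pics/wrist0.png

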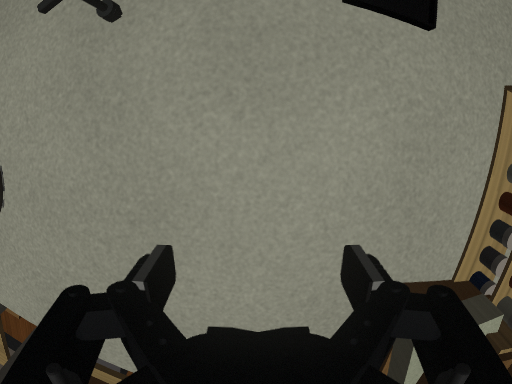

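```bash
python3 - <<'E'
from h import *
t=load('top0')['pixels']; s=load('side0')['pixels']
f=lambda im:np.clip(im.astype(float)*1.8,0,255).astype(np.uint8)
a=cv2.resize(f(t[190:280,250:350]),(500,450),interpolation=cv2.INTER_CUBIC)
a2=cv2.resize(f(s[130:230,255:355]),(300,300),interpolation=cv2.INTER_CUBIC)
o=np.zeros((450,800,3),np.uint8);o[:,:500]=a;o[:300,500:]=a2
cv2.imwrite('pics/crop1.png',o)
a=cv2.resize(f(t[125:250,70:200]),(520,500),interpolation=cv2.INTER_CUBIC)
cv2.imwrite('pics/crop2.png',a)
E
```

```text
(no output)
```

View pics/crop1.png

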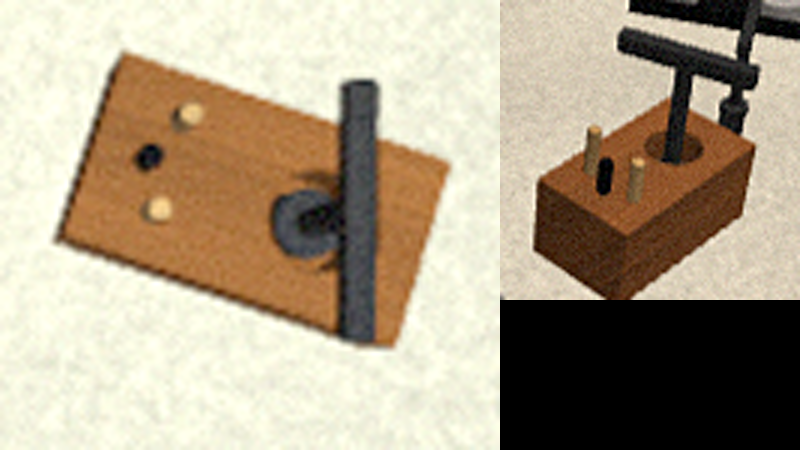

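View pics/crop2.png

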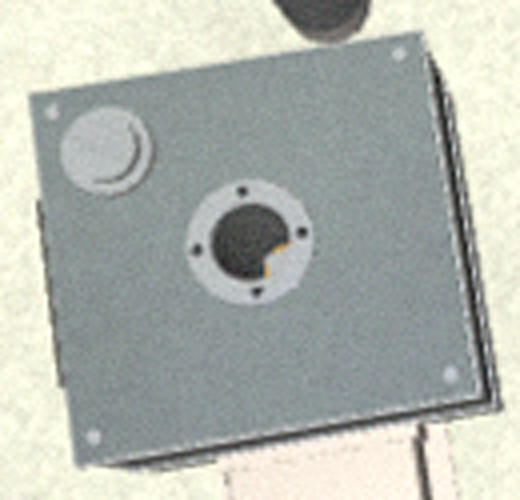

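```bash
python3 - <<'E'
from h import *
c=load('top0'); im=c['pixels']; D=c['depth']
v,u=np.mgrid[0:384,0:512]
P=np.stack([(u-c['K'][0,2])/c['K'][0,0],(v-c['K'][1,2])/c['K'][1,1],np.ones_like(u,float)],-1)*D[...,None]
P=P@c['orientation'].T+c['xyz']; np.save('pics/P.npy',P)
# bar
m=(im.max(2)<60)&(P[...,2]>135)&(P[...,2]<185)&(u>300)&(u<345)&(v>190)&(v<280)
Q=P[m]; print('barz',np.percentile(Q[:,2],[5,50,95]),m.sum())
def rect(m,z,off=0.5):
    cs,_=cv2.findContours(m.astype(np.uint8),cv2.RETR_EXTERNAL,cv2.CHAIN_APPROX_NONE)
    k=max(cs,key=cv2.contourArea)[:,0,:].astype(float)
    W=np.array([onz(c,a,b,z)[:2] for a,b in k]).astype(np.float32)
    return cv2.minAreaRect(W)
print('bar',rect(m,167))
# block top
m=(P[...,2]>60)&(P[...,2]<90)&(u>250)&(u<345)&(v>195)&(v<265)&(im[...,2]>im[...,0].astype(int)+15)
print('blk z',np.median(P[m][:,2]),rect(m,75))
m=(P[...,2]>135)&(P[...,2]<160)&(u>70)&(u<200)&(v>125)&(v<250)
print('box z',np.median(P[m][:,2]),rect(m,148))
# sleeve ring: bright
g=im.astype(float).mean(2)
r=(slice(160,215),slice(105,160))
print('box gray',np.median(g[r]))
m=np.zeros_like(m); m[r]=g[r]>np.median(g[r])+12
cs,_=cv2.findContours(m.astype(np.uint8),cv2.RETR_EXTERNAL,cv2.CHAIN_APPROX_NONE)
k=max(cs,key=cv2.contourArea)[:,0,:]
W=np.array([onz(c,a,b,148)[:2] for a,b in k]).astype(np.float32); print('ring',cv2.fitEllipse(W),k.min(0),k.max(0))
m[:]=0; m[r]=g[r]<np.median(g[r])-15
cs,_=cv2.findContours(m.astype(np.uint8),cv2.RETR_EXTERNAL,cv2.CHAIN_APPROX_NONE)
k=max(cs,key=cv2.contourArea)[:,0,:]
W=np.array([onz(c,a,b,148)[:2] for a,b in k]).astype(np.float32); print('bore',cv2.minEnclosingCircle(W),len(k))
print(np.round(P[180:196:2,126:146:2,2]))
E
```

```text
barz [154.08508796 166.57505301 169.18487694] 390
bar ((478.0224914550781, -200.53062438964844), (107.90210723876953, 16.740583419799805), 0.13449163734912872)
blk z 75.27713907475294 ((491.08355712890625, -160.9175262451172), (130.6106719970703, 90.65185546875), 72.87188720703125)
box z 145.65112079580263 ((563.8174438476562, 195.94589233398438), (203.2840576171875, 213.1188201904297), 12.022851943969727)
box gray 83.33333333333333
ring ((565.4951782226562, 196.6938018798828), (62.65006637573242, 65.71028900146484), 105.1678466796875) [116 170] [147 200]
bore ((565.4854736328125, 196.98153686523438), 20.50514793395996) 54
[[ 134.  127.  117.  109.  104.   96.   93.   98.  152.  149.]
 [ 125.  116.  108.   94.   85.   77.   73.   72.  148.  148.]
 [ 121.  110.   95.   83.   74.   65.   52.   50.  148.  150.]
 [ 118.  102.   86.   74.   63.   51.   48.   50.  147.  149.]
 [ 114.   97.   82.   64.   55.   54.   70.   71.  149.  147.]
 [ 116.   97.   77.   60.   52.   73.   69.   71.  149.  149.]
 [ 124.  101.   77.   59.   50.   52. 1016.  150.  149.  149.]
 [ 150.  116.   87.   61.   52.  148.  147.  149.  148.  150.]]
```

```bash
cat >> h.py <<'E'
def delta(p, yaw=None):
    s=arm.sense(); R=np.array(s['tcp_rot']).reshape(3,3); d=R.T@(np.array(p)-np.array(s['eef_pos']))/200
    y0=np.degrees(np.arctan2(R[1,0],R[0,0])); o=[np.round(d,4).tolist(),'yaw',round(y0,2)]
    if yaw is not None: o+=['twist',round(((y0-yaw+180)%360-180)/90,4)]
    print(*o, 'pos',np.round(s['eef_pos'],1),'t',s['time_s'],'j7',round(s['joint_pos'][6],2))
E
python3 -m inch '{"linear":[[0.94,-0.485,0],[0.94,-0.485,0],[0.94,-0.485,0],[0.94,-0.485,0],[0.94,-0.485,0],[0.94,-0.485,0]],"twist":[0.229,0.229,0.229,0.229,0.229,0.229]}' 1
python3 -c "
from h import *
delta([478,-200.5,248.3],0)"
```

```text
time_s: 0.9
eef_pos: [334.4, -358.7, 248.1]
tcp_rot: [[1.0, -0.001, -0.001], [-0.001, -1.0, -0.001], [-0.001, 0.001, -1.0]]
ft_force: [-0.8, -0.1, -0.6]
finger_gap: 85.1
[0.717, -0.7921, -0.0025] yaw -0.07 twist -0.0008 pos [ 334.4 -358.7  248.1] t 0.9 j7 -0.8
```

```bash

python3 -m inch '{"linear":[[0.717,-0.792,0],[0.717,-0.792,0],[0.717,-0.792,0],[0.717,-0.792,0],[0.717,-0.792,0],[0.717,-0.792,0],[0.717,-0.792,0]],"twist":[0,0,0,0,0,0,0]}'
python3 -c "
from h import *
delta([478,-200.5,248.3],0)
snap('wrist','w1.png')
snap('side','s1.png')"
```

```text
time_s: 1.78
eef_pos: [477.5, -202.0, 248.2]
tcp_rot: [[1.0, -0.005, -0.001], [-0.005, -1.0, -0.001], [-0.001, 0.001, -1.0]]
ft_force: [-0.7, -1.2, -0.4]
finger_gap: 85.7
[0.0027, -0.0074, -0.0005] yaw -0.26 twist -0.0029 pos [ 477.5 -202.   248.2] t 1.775 j7 -1.26
```

View pics/w1.png

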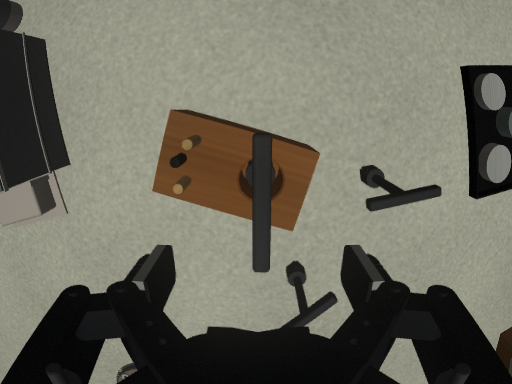

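```bash
python3 - <<'E'
from h import *
c=load('w1'); im=c['pixels']; g=im.max(2)
v,u=np.mgrid[0:384,0:512]; D=c['depth']
print('xyz',c['xyz'], 'depths',D[150,262],D[200,262],D[260,262])
m=(g<75)&(abs(u-261)<14)&(v>125)&(v<280)
m=m&((u-261).__abs__()<11)
cs,_=cv2.findContours(m.astype(np.uint8),cv2.RETR_EXTERNAL,cv2.CHAIN_APPROX_NONE)
k=max(cs,key=cv2.contourArea)[:,0,:]; print(k.min(0),k.max(0))
for v0 in (138,145,215,230,245,260):
    x=np.where(m[v0])[0]; a=onz(c,x.min()-.5,v0,167,True); b=onz(c,x.max()+.5,v0,167,True); print(v0,x.min(),x.max(),a.round(1),b.round(1),((a+b)/2).round(1))
for v0 in (k.min(0)[1]-.5,k.max(0)[1]+.5): print('end',v0,onz(c,262,v0,167,True).round(1))
E
```

```text
xyz [ 550.79988017 -203.02002862  373.69353076] depths 205.48372 216.18378 231.0092
[251 128] [271 271]
138 252 271 [ 531.7 -198.4  167. ] [ 531.6 -212.3  167. ] [ 531.6 -205.4  167. ]
145 252 271 [ 526.8 -198.4  167. ] [ 526.7 -212.3  167. ] [ 526.7 -205.4  167. ]
215 252 270 [ 475.  -197.8  167. ] [ 475.  -211.9  167. ] [ 475.  -204.8  167. ]
230 253 269 [ 463.  -198.4  167. ] [ 462.9 -211.2  167. ] [ 462.9 -204.8  167. ]
245 253 269 [ 450.4 -198.2  167. ] [ 450.3 -211.3  167. ] [ 450.3 -204.8  167. ]
260 253 269 [ 437.2 -198.1  167. ] [ 437.1 -211.5  167. ] [ 437.1 -204.8  167. ]
end 127.5 [ 539.  -205.8  167. ]
end 271.5 [ 426.5 -205.5  167. ]
```

```bash
python3 - <<'E'
from h import *
c=load('side0'); im=c['pixels']
cv2.imwrite('pics/sc.png',cv2.resize(np.clip(im[130:195,280:350]*1.8,0,255).astype(np.uint8),(700,650),interpolation=cv2.INTER_CUBIC))
t=load('top0');cv2.imwrite('pics/tc.png',cv2.resize(np.clip(t['pixels'][195:265,285:350]*1.8,0,255).astype(np.uint8),(557,600),interpolation=cv2.INTER_CUBIC))
E
```

```text
(no output)
```

View pics/sc.png

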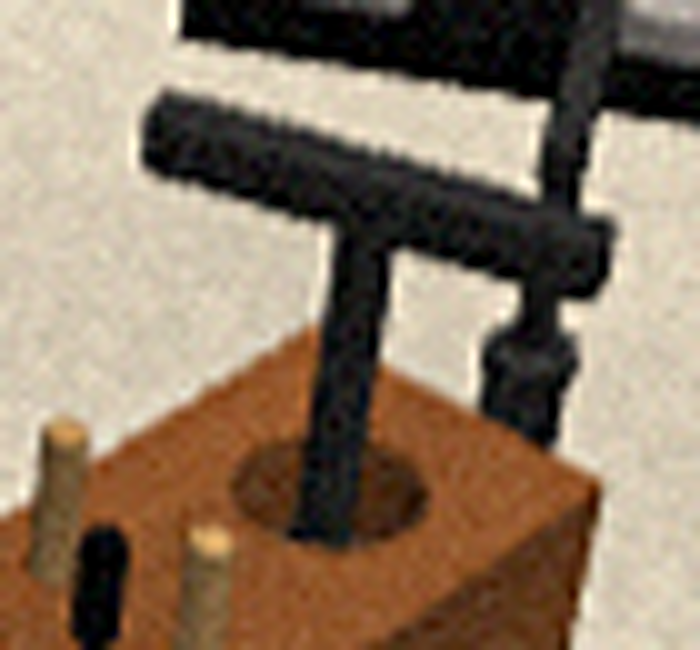

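View pics/tc.png

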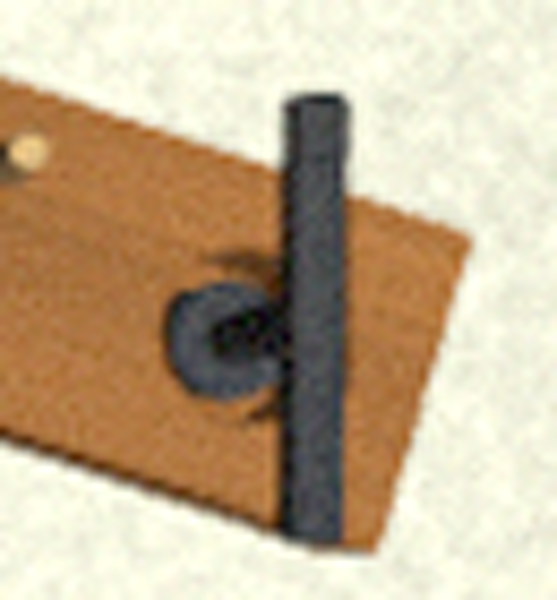

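```bash
python3 - <<'E'
from h import *
t=load('top0'); s=load('side0')
print(onz(t,321.4,232,167), onz(t,321.4,206,167),onz(t,321,258,167))
print(onz(s,317.3,149,158), onz(s,295.7,143,158),onz(s,340.5,155.5,158))
c=snap('wrist','w2.png'); g=c['pixels'].max(2)
st=arm.sense(); print(st['eef_pos'],c['xyz'])
for v0 in (145,215,245,260):
    x=np.where(g[v0,240:285]<75)[0]+240; a=onz(c,x.min()-.5,v0,167,True); b=onz(c,x.max()+.5,v0,167,True); print(((a+b)/2).round(1), (b-a).round(1)[1])
print(g[126:140,258:266:3].T, g[266:278,262])
E
```

```text
[ 477.44133375 -203.46065132  167.        ] [ 531.80789968 -203.28072414  167.        ] [ 424.07664039 -202.8082062   167.        ]
[ 477.26262129 -205.42046598  158.        ] [ 529.69514703 -203.86233393  158.        ] [ 423.18292802 -206.81390673  158.        ]
[ 478.16694038 -200.64292145  248.39125063] [ 551.19989741 -202.03064721  373.85450424]
[ 527.2 -205.7  167. ] -13.9
[ 475.5 -205.   167. ] -13.3
[ 450.8 -204.6  167. ] -13.1
[ 437.6 -204.6  167. ] -13.4
[[156 154 152  94  53  50  52  38  28  32  40  42  45  46]
 [153 153 152 150  88  52  49  37  30  34  40  40  42  46]
 [154 153 151 150 151  81  49  38  27  35  37  41  42  45]] [ 47  47  48  47  46  46  60 134 151 150 150 151]
```

```bash
python3 -c "
from h import *
delta([478.2,-204.3,156],0)"
```

```text
[0.0003, 0.0181, 0.462] yaw -0.13 twist -0.0015 pos [ 478.2 -200.6  248.4] t 1.925 j7 -1.26
```

```bash
python3 -m inch '{"linear":[[0,0.018,0.1],[0,0.018,0.25],[0,0.018,0.38],[0,0.018,0.462],[0,0.018,0.462],[0,0.018,0.462],[0,0.018,0.462]],"twist":[0,0,0,0,0,0,0]}' 1
python3 -c "
from h import *
delta([478.2,-204.3,156],0)"
```

```text
time_s: 2.8
eef_pos: [479.8, -203.3, 157.1]
tcp_rot: [[1.0, 0.0, 0.002], [0.0, -1.0, -0.001], [0.002, 0.001, -1.0]]
ft_force: [-0.2, -0.9, 0.5]
finger_gap: 85.6
[-0.0078, 0.0051, 0.0056] yaw 0.01 twist 0.0001 pos [ 479.8 -203.3  157.1] t 2.8 j7 -1.27
```

```bash
python3 -m inch '{"linear":[[-0.008,0.005,0.005],[-0.008,0.005,0.005],[-0.008,0.005,0.005],[-0.008,0.005,0.005]],"twist":[0,0,0,0]}' 1; python3 -m inch '{"linear":[[0,0,0],[0,0,0],[0,0,0],[0,0,0],[0,0,0],[0,0,0]],"twist":[0,0,0,0,0,0]}' 0
python3 -c "
from h import *
s=arm.sense(); print(s['ft_force'],s['ft_torque'],s['finger_gap'])
delta([478.2,-204.3,156],0)
snap('wrist','w3.png');snap('side','s3.png')"
```

```text
time_s: 3.3
eef_pos: [477.3, -204.0, 154.9]
tcp_rot: [[1.0, 0.0, 0.0], [0.0, -1.0, -0.0], [0.0, 0.0, -1.0]]
ft_force: [0.2, 0.1, -0.1]
finger_gap: 85.6
time_s: 4.05
eef_pos: [477.3, -204.3, 155.0]
tcp_rot: [[1.0, 0.0, 0.0], [0.0, -1.0, -0.0], [0.0, 0.0, -1.0]]
ft_force: [0.4, -0.5, 1.7]
finger_gap: 13.4
[ 0.35154879 -0.4751248   1.71980893] [-0.13983122 -0.03036873  0.009174  ] 13.424903684547745
[0.0043, 0.0002, -0.0049] yaw 0.0 twist 0.0 pos [ 477.3 -204.3  155. ] t 4.05 j7 -1.27
```

View pics/w3.png

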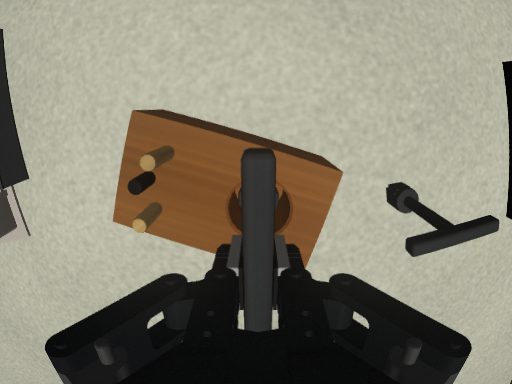

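```bash
python3 -m inch '{"linear":[[0,0,-0.05],[0,0,-0.15],[0,0,-0.3],[0,0,-0.5],[0,0,-0.7],[0,0,-0.8],[0,0,-0.8],[0,0,-0.8],[0,0,-0.8]],"twist":[0,0,0,0,0,0,0,0,0]}' 0
python3 -c "
from h import *
s=arm.sense(); print(s['ft_force'],s['ft_torque'],s['finger_gap'])
delta([492,197,315],0)
snap('wrist','w4.png');snap('side','s4.png')"
```

```text
time_s: 5.28
eef_pos: [476.3, -203.6, 313.0]
tcp_rot: [[1.0, 0.0, -0.004], [0.0, -1.0, 0.002], [-0.004, -0.002, -1.0]]
ft_force: [-0.1, 0.7, -4.7]
finger_gap: 13.2
[-0.08999621  0.72147808 -4.71162149] [ 0.00119296  0.00481554 -0.02596134] 13.210650833336802
[0.079, -2.003, -0.0072] yaw 0.01 twist 0.0002 pos [ 476.3 -203.6  313. ] t 5.275 j7 -1.24
```

View pics/w4.png

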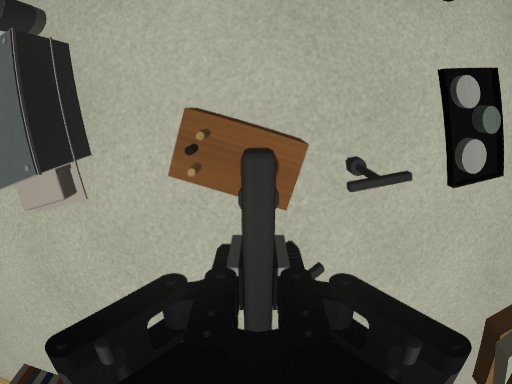

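View pics/s4.png

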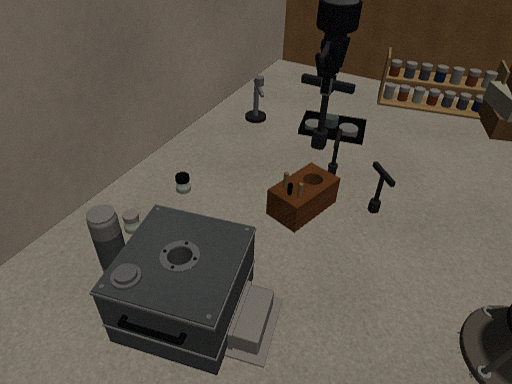

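```bash
python3 -m inch '{"linear":[[0.02,-0.2,0],[0.04,-0.5,0],[0.04,-0.8,0],[0.04,-1,0],[0.04,-1,0]],"twist":[0,0,0,0,0]}' 0
python3 -c "
from h import *
delta([492,197,315],0)"
```

```text
time_s: 6.0
eef_pos: [484.7, 2.0, 314.8]
tcp_rot: [[1.0, 0.01, -0.0], [0.01, -1.0, 0.003], [-0.0, -0.003, -1.0]]
ft_force: [-0.1, -0.1, -5.6]
finger_gap: 13.0
[0.0468, -0.9747, 0.0023] yaw 0.59 twist 0.0066 pos [484.7   2.  314.8] t 6.0 j7 -1.65
```

```bash
python3 -m inch '{"linear":[[0.02,-0.2,0],[0.04,-0.5,0],[0.04,-0.75,0],[0.04,-0.96,0],[0.04,-0.97,0],[0.04,-0.97,0],[0.04,-0.97,0]],"twist":[0,0,0,0,0,0,0]}' 0
python3 -c "
from h import *
delta([492,197,315],0)
c=snap('wrist','w5.png')
im=np.clip(c['pixels']*1.8,0,255).astype(np.uint8)
cv2.imwrite('pics/w5b.png',cv2.resize(im[90:240,170:340],(680,600),interpolation=cv2.INTER_CUBIC))"
```

```text
time_s: 6.88
eef_pos: [493.9, 187.6, 314.6]
tcp_rot: [[1.0, -0.004, -0.0], [-0.004, -1.0, -0.002], [-0.0, 0.002, -1.0]]
ft_force: [-0.3, 0.1, -5.6]
finger_gap: 13.2
[-0.0098, -0.0472, -0.0023] yaw -0.21 twist -0.0024 pos [493.9 187.6 314.6] t 6.875 j7 -2.08
```

View pics/w5.png

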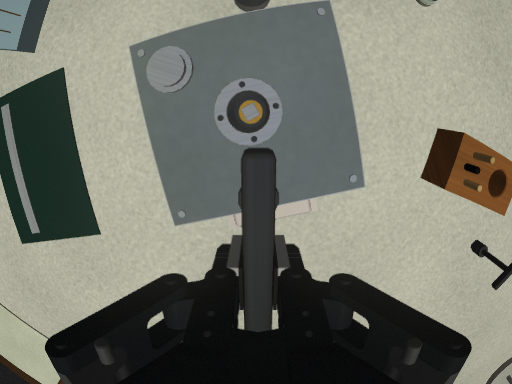

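View pics/w5b.png

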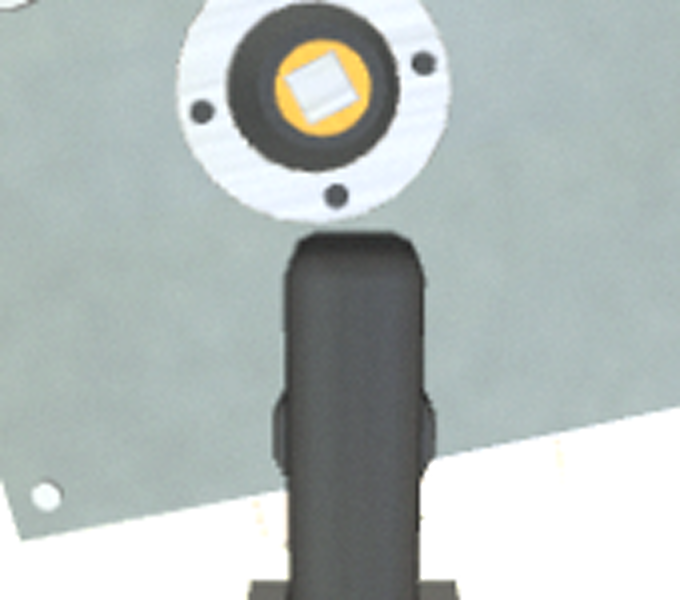

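```bash
python3 -m inch '{"linear":[[0,0,0],[0,0,0],[0,0,0]],"twist":[0,0,0]}' 0
python3 - <<'E'
from h import *
delta([492,197,315],0)
c=snap('wrist','w6.png'); im=c['pixels']; cv2.imwrite('pics/w6b.png',cv2.resize(np.clip(im[80:140,215:275]*1.8,0,255).astype(np.uint8),(600,600),interpolation=cv2.INTER_CUBIC))
g=im.mean(2); hsv=cv2.cvtColor(im,cv2.COLOR_BGR2HSV); print(c['xyz'])
roi=np.zeros_like(g,bool); roi[60:160,200:300]=1
bright=(g>115)&roi&(hsv[...,1]<60)
n,l,st,ce=cv2.connectedComponentsWithStats(bright.astype(np.uint8)); 
for i in range(1,n):
    if st[i,4]>30: print(i,st[i],ce[i])
def W(k,z): return np.array([onz(c,a,b,z,True)[:2] for a,b in k]).astype(np.float32)
for i in range(1,n):
    if st[i,4]<30: continue
    k=max(cv2.findContours((l==i).astype(np.uint8),cv2.RETR_EXTERNAL,cv2.CHAIN_APPROX_NONE)[0],key=len)[:,0]
    for z in (148,72): w=W(k,z); print(i,z,cv2.minEnclosingCircle(w),cv2.minAreaRect(w))
E
```

```text
time_s: 7.3
eef_pos: [493.2, 189.9, 314.9]
tcp_rot: [[1.0, -0.0, 0.0], [-0.0, -1.0, -0.0], [0.0, 0.0, -1.0]]
ft_force: [0.6, 0.6, -5.1]
finger_gap: 13.0
[-0.0061, -0.0355, -0.0003] yaw -0.0 twist -0.0 pos [493.2 189.9 314.9] t 7.3 j7 -2.08
[566.42869669 189.06409102 440.50116038]
1 [ 217   77   69   68 2005] [250.89127182 110.70074813]
2 [244 102  18  19 195] [252.26666667 111.03076923]
1 148 ((566.7132568359375, 196.2262420654297), 33.616722106933594) ((566.7509765625, 196.1819610595703), (66.34356689453125, 66.234619140625), 89.49693298339844)
1 72 ((566.7871704101562, 198.08724975585938), 42.35121536254883) ((566.8346557617188, 198.0313720703125), (83.58148956298828, 83.4442367553711), 89.49671936035156)
2 148 ((566.2542724609375, 194.63919067382812), 9.18095874786377) ((566.1491088867188, 194.8455810546875), (13.62134838104248, 13.543167114257812), 26.606515884399414)
2 72 ((566.208984375, 196.0877685546875), 11.566400527954102) ((566.07666015625, 196.34779357910156), (17.160524368286133, 17.062070846557617), 26.6066837310791)
```

View pics/w6b.png

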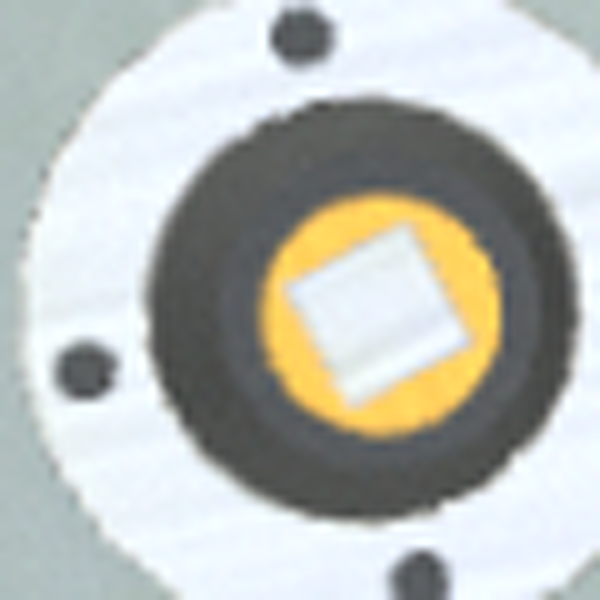

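```bash
python3 - <<'E'
from h import *
c=load('w6')
q=np.array([[285,290],[405,222],[470,338],[350,405]])/10-0.45+[215,80]
w=np.array([onz(c,a,b,72,True)[:2] for a,b in q]); print(w.round(1),w.mean(0))
for i in range(4):
    d=w[(i+1)%4]-w[i]; print(np.hypot(*d).round(1),np.degrees(np.arctan2(d[1],d[0]))%90)
s=load('side0')
im=load('s4')['pixels']
# sleeve ring by side cam at 148
g=im.astype(float).mean(2)
cv2.imwrite('pics/s4c.png',cv2.resize(np.clip(im[225:285,150:210]*1.8,0,255).astype(np.uint8),(600,600),interpolation=cv2.INTER_CUBIC))
cv2.imwrite('pics/s4d.png',cv2.resize(np.clip(im[155:215,270:345]*1.8,0,255).astype(np.uint8),(750,600),interpolation=cv2.INTER_CUBIC))
E
```

```text
[[569.3 207.6]
 [577.7 192.9]
 [563.3 185. ]
 [555.  199.7]] [566.32035122 196.32593387]
16.9 29.53278352121636
16.4 28.818085572659697
16.9 29.315322165091686
16.4 28.825198221841166
```

View pics/s4c.png

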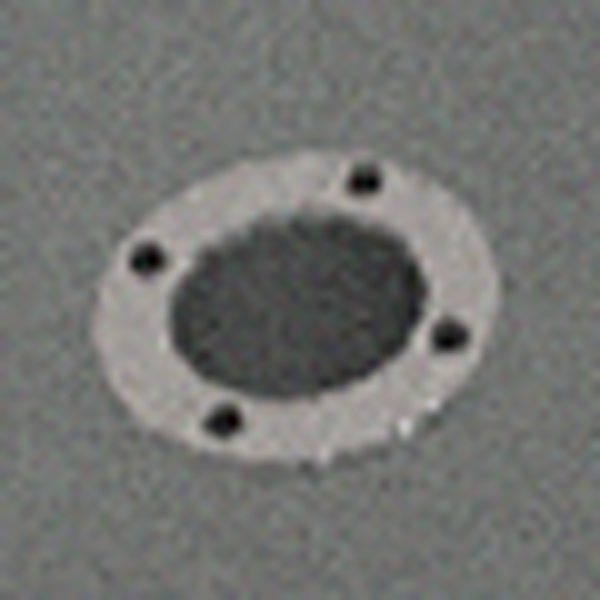

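View pics/s4d.png

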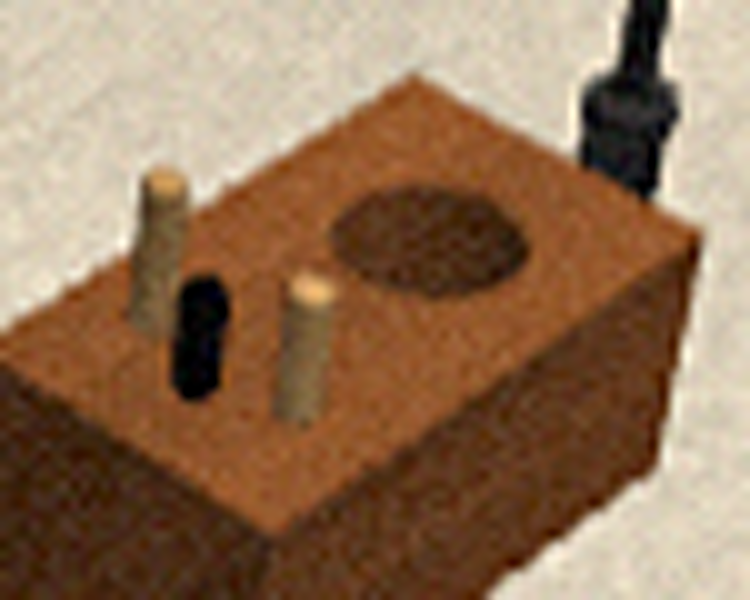

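```bash
python3 - <<'E'
from h import *
s=load('side0'); print('ring side',onz(s,179.4,255.3,148),'hole side',onz(s,312.6,178.7,75))
c=load('w6'); print(c['pixels'][140:165,255:264:4].max(2).T)
for v in (148,150,152,154,156): print(v,onz(c,258,v,327,True).round(1))
m=c['pixels'].max(2)[185]; x=np.where(m[235:285]<90)[0]+235; print(x.min(),x.max(),onz(c,x.min()-.5,185,327,True),onz(c,x.max()+.5,185,327,True))
E
```

```text
ring side [563.75127524 197.78572234 148.        ] hole side [ 476.80589205 -203.02195      75.        ]
[[ 90 137 146 142 126 104 106  86  46  28  27  27  31  35  39  42  45  42
   47  50  51  52  51  51  52]
 [120 142 144 127 102 107 106  86  47  27  27  26  32  36  40  40  43  47
   46  49  52  53  53  54  52]
 [146 142 128 101 107 107 106  87  45  28  27  28  30  35  40  43  43  46
   47  50  51  52  52  53  53]]
148 [552.2 189.2 327. ]
150 [551.4 189.2 327. ]
152 [550.6 189.2 327. ]
154 [549.8 189.2 327. ]
156 [549.  189.2 327. ]
241 275 [537.51511066 196.09541087 327.        ] [537.49902008 182.29475475 327.        ]
```

```bash
python3 -c "
from h import *
snap('side','r0.png'); delta([493.2,189.9,314.9],180)"
python3 -m inch '{"linear":[[0,0,0],[0,0,0],[0,0,0],[0,0,0],[0,0,0],[0,0,0],[0,0,0],[0,0,0],[0,0,0]],"twist":[-0.118,-0.236,-0.354,-0.47,-0.59,-0.708,-0.825,-0.94,-1]}' 0
python3 -m inch '{"linear":[[0,0,0],[0,0,0],[0,0,0],[0,0,0],[0,0,0],[0,0,0],[0,0,0],[0,0,0],[0,0,0],[0,0,0]],"twist":[-0.118,-0.236,-0.354,-0.47,-0.59,-0.708,-0.825,-0.94,-1,-1]}' 0
python3 -m inch '{"linear":[[0,0,0],[0,0,0],[0,0,0]],"twist":[0,0,0]}' 0
python3 -c "
from h import *
delta([493.2,189.9,314.9],180)
snap('side','r180.png')
a=[cv2.resize(np.clip(load(k)['pixels'][100:320,110:260]*2.,0,255).astype(np.uint8),(400,587),interpolation=cv2.INTER_CUBIC) for k in ('r0','r180')]
cv2.imwrite('pics/rr.png',np.hstack(a))
"
```

```text
[0.0001, 0.0006, 0.0] yaw 0.01 twist -1.9998 pos [493.2 190.  314.9] t 7.4 j7 -2.08
time_s: 8.52
eef_pos: [493.3, 189.9, 314.9]
tcp_rot: [[-0.004, 1.0, 0.0], [1.0, 0.004, -0.0], [-0.0, 0.0, -1.0]]
ft_force: [0.4, 0.0, -5.1]
finger_gap: 12.9
time_s: 9.78
eef_pos: [493.4, 189.8, 314.9]
tcp_rot: [[-1.0, 0.002, 0.0], [0.002, 1.0, 0.0], [-0.0, 0.0, -1.0]]
ft_force: [-1.0, -0.3, -4.7]
finger_gap: 12.7
time_s: 10.15
eef_pos: [493.2, 190.1, 315.0]
tcp_rot: [[-1.0, 0.0, 0.0], [0.0, 1.0, -0.0], [-0.0, -0.0, -1.0]]
ft_force: [0.0, 1.0, -4.6]
finger_gap: 13.0
[-0.0, -0.0009, 0.0003] yaw 179.99 twist -0.0001 pos [493.2 190.1 315. ] t 10.15 j7 0.88
```

View pics/rr.png

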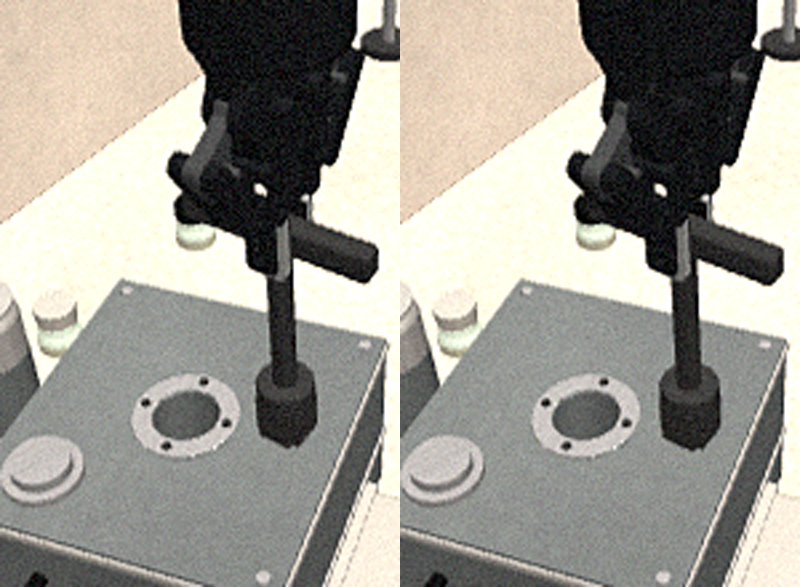

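```bash
python3 - <<'E'
from h import *
res=[]
for k in ('r0','r180'):
    c=load(k); im=c['pixels']; g=im.max(2)
    m=np.zeros(g.shape,np.uint8); m[232:275,195:240]=(cv2.GaussianBlur(g,(3,3),0)[232:275,195:240]<55)
    n,l,st,ce=cv2.connectedComponentsWithStats(m); i=1+np.argmax(st[1:,4]); 
    rows={v:(np.where(l[v]==i)[0].min(),np.where(l[v]==i)[0].max()) for v in (245,250,255,260)}
    print(k,st[i],ce[i],rows)
    # lower foot: bottom point + lateral
    res.append((ce[i],c))
p=[onz(c,*u,180) for u,c in res]; print(p, (np.array(p[1])-p[0])/2)
E
```

```text
r0 [206 232  23  36 684] [216.82163743 249.72953216] {245: (np.int64(206), np.int64(228)), 250: (np.int64(206), np.int64(228)), 255: (np.int64(206), np.int64(228)), 260: (np.int64(207), np.int64(227))}
r180 [207 232  24  37 709] [218.27785614 250.52609309] {245: (np.int64(207), np.int64(229)), 250: (np.int64(207), np.int64(230)), 255: (np.int64(207), np.int64(230)), 260: (np.int64(208), np.int64(229))}
[array([500.22232409, 180.49999761, 180.        ]), array([497.3449297 , 180.77296511, 180.        ])] [-1.43869719  0.13648375  0.        ]
```

```bash
python3 -m inch '{"linear":[[-0.03,0.003,0],[-0.07,0.006,0],[-0.11,0.01,0],[-0.16,0.015,0],[-0.2,0.018,0],[-0.24,0.02,0],[-0.28,0.025,0],[-0.32,0.03,0],[-0.357,0.031,0]],"twist":[0.118,0.236,0.354,0.47,0.59,0.708,0.825,0.94,1]}' 0
python3 -c "
from h import *
delta([564.7,196.3,315],29)"
```

```text
time_s: 11.32
eef_pos: [564.8, 196.6, 314.6]
tcp_rot: [[0.003, 1.0, -0.0], [1.0, -0.003, 0.0], [0.0, -0.0, -1.0]]
ft_force: [0.9, -0.1, -5.0]
finger_gap: 12.8
[-0.0014, -0.0003, -0.0019] yaw 89.82 twist 0.6758 pos [564.8 196.6 314.6] t 11.325 j7 -0.57
```

```bash
python3 -m inch '{"linear":[[0,0,0],[0,0,0],[0,0,0],[0,0,0],[0,0,0],[0,0,0],[0,0,0],[0,0,0],[0,0,0]],"twist":[0.118,0.236,0.354,0.47,0.59,0.678,0.678,0.678,0.678]}' 0
python3 -c "
from h import *
delta([564.7,196.3,190],29)
s=snap('side','s7.png');t=snap('top','t7.png')
a=np.hstack([cv2.resize(np.clip(x*2.,0,255).astype(np.uint8),(400,400),interpolation=cv2.INTER_CUBIC) for x in (s['pixels'][200:300,130:230],t['pixels'][130:230,80:180])])
cv2.imwrite('pics/st7.png',a)"
```

```text
time_s: 12.45
eef_pos: [564.6, 196.3, 314.8]
tcp_rot: [[0.874, 0.486, -0.0], [0.486, -0.874, 0.0], [-0.0, -0.0, -1.0]]
ft_force: [0.5, -0.1, -4.3]
finger_gap: 13.3
[0.0007, 0.0004, 0.6238] yaw 29.06 twist 0.0006 pos [564.6 196.3 314.8] t 12.45 j7 -1.56
```

View pics/st7.png

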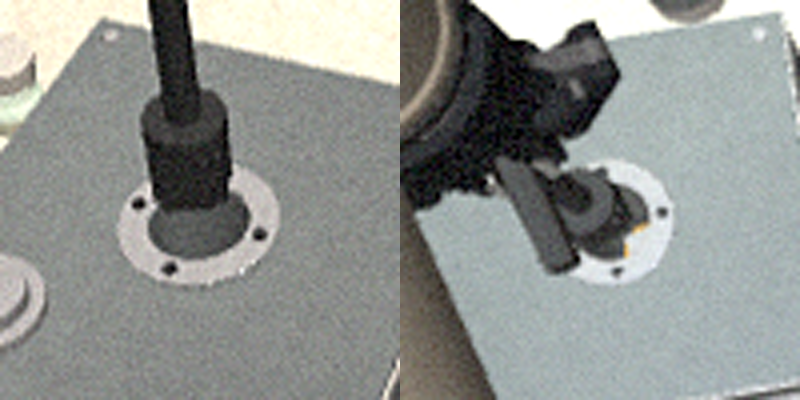

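```bash
python3 -m inch '{"linear":[[0,0,0.04],[0,0,0.08],[0,0,0.1],[0,0,0.11],[0,0,0.12],[0,0,0.125],[0,0,0.13],[0,0,0.13]],"twist":[0,0,0,0,0,0,0,0]}' 0
python3 -c "
from h import *
delta([564.7,196.3,288],29); s=arm.sense(); print(s['ft_force'],s['ft_torque'])"
```

```text
time_s: 13.55
eef_pos: [564.6, 196.2, 288.9]
tcp_rot: [[0.875, 0.485, 0.0], [0.485, -0.875, -0.0], [-0.0, 0.0, -1.0]]
ft_force: [-0.0, 0.2, -5.1]
finger_gap: 13.2
[0.0006, -0.0, 0.0045] yaw 28.99 twist -0.0001 pos [564.6 196.2 288.9] t 13.55 j7 -1.57
[-0.00924673  0.2466885  -5.09383884] [-0.00259803  0.06409876  0.00140668]
```

```bash
python3 -m inch '{"linear":[[0,0,0.02],[0,0,0.05],[0,0,0.08],[0,0,0.11],[0,0,0.14],[0,0,0.165],[0,0,0.18],[0,0,0.18]],"twist":[0,0,0,0,0,0,0,0]}' 0
python3 -m inch '{"linear":[[0,0,0.02],[0,0,0.05],[0,0,0.08],[0,0,0.11],[0,0,0.13],[0,0,0.145],[0,0,0.15],[0,0,0.15]],"twist":[0,0,0,0,0,0,0,0]}' 0
python3 -c "
from h import *
delta([564.7,196.3,217],29); s=arm.sense(); print(s['ft_force'],s['ft_torque'])"
```

```text
time_s: 14.55
eef_pos: [564.5, 196.2, 252.6]
tcp_rot: [[0.875, 0.485, -0.0], [0.485, -0.875, -0.0], [-0.0, -0.0, -1.0]]
ft_force: [0.1, 0.4, -4.3]
finger_gap: 13.3
time_s: 15.55
eef_pos: [564.7, 196.3, 223.0]
tcp_rot: [[0.875, 0.485, 0.0], [0.485, -0.875, 0.0], [0.0, 0.0, -1.0]]
ft_force: [0.3, -0.3, -5.6]
finger_gap: 13.3
[0.0002, 0.0001, 0.0299] yaw 28.99 twist -0.0001 pos [564.7 196.3 223. ] t 15.55 j7 -1.58
[ 0.25697764 -0.28975294 -5.5904768 ] [-0.00918627 -0.00972746 -0.04888665]
```

```bash
python3 -m inch '{"linear":[[0,0,0.005],[0,0,0.01],[0,0,0.015],[0,0,0.02],[0,0,0.02]],"twist":[0,0,0,0,0]}' 0
python3 -m inch '{"linear":[[0,0,0.005],[0,0,0.01],[0,0,0.01]],"twist":[0,0,0]}' 0
python3 -m inch '{"linear":[[0,0,0.005],[0,0,0.005]],"twist":[0,0]}' 0
```

```text
time_s: 16.18
eef_pos: [564.5, 196.2, 218.7]
tcp_rot: [[0.875, 0.485, -0.0], [0.485, -0.875, -0.0], [-0.0, -0.0, -1.0]]
ft_force: [0.3, 0.9, -4.8]
finger_gap: 13.0
time_s: 16.55
eef_pos: [564.5, 196.2, 216.7]
tcp_rot: [[0.875, 0.485, -0.0], [0.485, -0.875, -0.0], [-0.0, 0.0, -1.0]]
ft_force: [0.4, -0.9, -4.4]
finger_gap: 12.7
time_s: 16.8
eef_pos: [564.5, 196.2, 215.8]
tcp_rot: [[0.875, 0.485, -0.0], [0.485, -0.875, -0.0], [-0.0, -0.0, -1.0]]
ft_force: [0.0, -0.4, -4.3]
finger_gap: 13.0
```

```bash
python3 -m inch '{"linear":[[0,0,0.005],[0,0,0.005]],"twist":[0,0]}' 0
python3 -m inch '{"linear":[[0,0,0.005],[0,0,0.005]],"twist":[0,0]}' 0
python3 -m inch '{"linear":[[0,0,0.005],[0,0,0.005]],"twist":[0,0]}' 0 
```

```text
time_s: 17.05
eef_pos: [564.5, 196.2, 214.8]
tcp_rot: [[0.875, 0.485, -0.0], [0.485, -0.875, -0.0], [-0.0, 0.0, -1.0]]
ft_force: [0.2, -0.4, -5.8]
finger_gap: 13.3
time_s: 17.3
eef_pos: [564.5, 196.2, 213.8]
tcp_rot: [[0.875, 0.485, -0.0], [0.485, -0.875, -0.0], [-0.0, 0.0, -1.0]]
ft_force: [-0.8, 0.7, -4.7]
finger_gap: 12.7
time_s: 17.55
eef_pos: [564.5, 196.2, 212.7]
tcp_rot: [[0.875, 0.485, -0.0], [0.485, -0.875, -0.0], [-0.0, 0.0, -1.0]]
ft_force: [0.2, -0.1, -5.1]
finger_gap: 13.0
```

```bash
python3 -m inch '{"linear":[[0,0,0.005],[0,0,0.01],[0,0,0.01]],"twist":[0,0,0]}' 0
python3 -m inch '{"linear":[[0,0,0.005],[0,0,0.01],[0,0,0.015],[0,0,0.015]],"twist":[0,0,0,0]}' 0
python3 -m inch '{"linear":[[0,0,0.005],[0,0,0.01],[0,0,0.015],[0,0,0.015]],"twist":[0,0,0,0]}' 0 
```

```text
time_s: 17.92
eef_pos: [564.5, 196.2, 210.7]
tcp_rot: [[0.875, 0.485, -0.0], [0.485, -0.875, -0.0], [-0.0, 0.0, -1.0]]
ft_force: [-0.8, -0.5, -4.3]
finger_gap: 12.8
time_s: 18.42
eef_pos: [564.5, 196.2, 207.7]
tcp_rot: [[0.875, 0.485, -0.0], [0.485, -0.875, -0.0], [-0.0, 0.0, -1.0]]
ft_force: [-0.6, -0.7, -5.1]
finger_gap: 13.2
time_s: 18.92
eef_pos: [564.5, 196.2, 204.7]
tcp_rot: [[0.875, 0.485, -0.0], [0.485, -0.875, -0.0], [-0.0, -0.0, -1.0]]
ft_force: [0.6, 1.3, -5.0]
finger_gap: 13.1
```

```bash
python3 -m inch '{"linear":[[0,0,0.005],[0,0,0.01],[0,0,0.015],[0,0,0.02],[0,0,0.025],[0,0,0.025]],"twist":[0,0,0,0,0,0]}' 0
python3 -m inch '{"linear":[[0,0,0.005],[0,0,0.01],[0,0,0.01]],"twist":[0,0,0]}' 0
python3 -m inch '{"linear":[[0,0,0.005],[0,0,0.005],[0,0,0.005]],"twist":[0,0,0]}' 0 
```

```text
time_s: 19.68
eef_pos: [564.5, 196.2, 199.7]
tcp_rot: [[0.875, 0.485, -0.0], [0.485, -0.875, -0.0], [-0.0, 0.0, -1.0]]
ft_force: [0.6, -0.7, -5.3]
finger_gap: 13.0
time_s: 20.05
eef_pos: [564.5, 196.2, 197.7]
tcp_rot: [[0.875, 0.485, -0.0], [0.485, -0.875, -0.0], [-0.0, -0.0, -1.0]]
ft_force: [-0.2, -0.2, -4.3]
finger_gap: 13.0
time_s: 20.42
eef_pos: [564.6, 196.3, 196.9]
tcp_rot: [[0.875, 0.485, 0.0], [0.485, -0.875, -0.0], [0.0, 0.0, -1.0]]
ft_force: [0.4, -0.3, -5.4]
finger_gap: 13.2
```

```bash
python3 -m inch '{"linear":[[0,0,0.0025],[0,0,0.005],[0,0,0.005]],"twist":[0,0,0]}' 0
python3 -m inch '{"linear":[[0,0,0.0025],[0,0,0.005],[0,0,0.005]],"twist":[0,0,0]}' 0 
```

```text
time_s: 20.8
eef_pos: [564.6, 196.2, 195.8]
tcp_rot: [[0.875, 0.485, -0.0], [0.485, -0.875, -0.0], [-0.0, 0.0, -1.0]]
ft_force: [0.2, -0.5, -4.8]
finger_gap: 12.8
time_s: 21.18
eef_pos: [564.7, 196.3, 195.1]
tcp_rot: [[0.875, 0.485, 0.0], [0.485, -0.875, 0.0], [0.0, 0.0, -1.0]]
ft_force: [-0.2, 0.4, -3.9]
finger_gap: 13.2
```

```bash
python3 -m inch '{"linear":[[0,0,0.0025],[0,0,0.0025],[0,0,0.0025]],"twist":[0,0,0]}' 0
python3 -m inch '{"linear":[[0,0,0.0025],[0,0,0.0025],[0,0,0.0025]],"twist":[0,0,0]}' 0 
python3 -c "
from h import *
s=arm.sense(); print(s['ft_force'],s['ft_torque'],s['joint_pos'][6])"
```

```text
time_s: 21.55
eef_pos: [564.9, 196.4, 195.1]
tcp_rot: [[0.875, 0.485, 0.001], [0.485, -0.875, 0.0], [0.001, 0.0, -1.0]]
ft_force: [-1.2, -0.5, 1.9]
finger_gap: 13.2
time_s: 21.92
eef_pos: [565.0, 196.4, 195.0]
tcp_rot: [[0.875, 0.485, 0.002], [0.485, -0.875, 0.0], [0.002, 0.0, -1.0]]
ft_force: [-1.3, -0.8, 6.5]
finger_gap: 13.1
[-1.26966317 -0.82902242  6.45438091] [-0.32482789  0.59481603  0.00349206] -1.593027248051598
```

```bash
python3 -m inch '{"linear":[[0,0.0001,-0.0025],[0,0.0003,-0.0025],[0,0.0005,-0.0025],[0,0.0007,-0.0025],[0,0.0009,-0.0025],[0,0.0011,-0.0025],[0,0.0011,-0.0025]],"twist":[-0.015,-0.03,-0.045,-0.06,-0.08,-0.1,-0.1]}' 0
python3 -c "
from h import *
s=arm.sense(); print(s['ft_force'],s['ft_torque'],s['joint_pos'][6]);delta([0,0,0],29)"
```

```text
time_s: 22.8
eef_pos: [564.8, 196.1, 195.1]
tcp_rot: [[0.788, 0.616, 0.0], [0.616, -0.788, 0.0], [0.0, -0.0, -1.0]]
ft_force: [-1.3, -1.2, 6.3]
finger_gap: 13.0
[-1.33272139 -1.15335092  6.28123135] [-0.27750896  0.69663398 -0.22949205] -1.447671394137827
[-2.8294, -0.9656, 0.9741] yaw 37.99 twist 0.0999 pos [564.8 196.1 195.1] t 22.8 j7 -1.45
```

```bash
python3 -m inch '{"linear":[[0,0.0007,-0.002],[0.0001,0.0015,-0.002],[0.0003,0.0022,-0.002],[0.0006,0.0029,-0.002],[0.001,0.0036,-0.002],[0.0014,0.0042,-0.002],[0.0018,0.0048,-0.002],[0.0024,0.0053,-0.002],[0.003,0.0058,-0.002],[0.003,0.0058,-0.002]],"twist":[-0.06,-0.12,-0.19,-0.26,-0.33,-0.4,-0.47,-0.54,-0.6,-0.6]}' 0
python3 -c "
from h import *
s=arm.sense(); print(s['ft_force'],s['ft_torque'],s['joint_pos'][6]);delta([0,0,0],29)"
```

```text
time_s: 24.05
eef_pos: [565.8, 195.4, 195.0]
tcp_rot: [[-0.035, 0.999, -0.0], [0.999, 0.035, 0.0], [0.0, -0.0, -1.0]]
ft_force: [-2.6, -1.3, 5.2]
finger_gap: 13.1
[-2.63216374 -1.31212982  5.18066063] [-0.3369637   0.58500362 -0.06989088] -0.5839851053025535
[-0.8763, -2.8612, 0.9764] yaw 92.03 twist 0.7003 pos [565.8 195.4 195. ] t 24.05 j7 -0.58
```

```bash
python3 -m inch '{"linear":[[0,0.0003,0],[0,0.0006,0],[0.0001,0.001,0],[0.0002,0.0014,0],[0.0003,0.0018,0],[0.0003,0.0018,0]],"twist":[-0.03,-0.06,-0.09,-0.125,-0.16,-0.16]}' 0
python3 -c "
from h import *
s=arm.sense(); print(s['ft_force'],s['ft_torque'],s['joint_pos'][6]);delta([0,0,0],29)"
```

```text
time_s: 24.8
eef_pos: [566.1, 195.4, 195.0]
tcp_rot: [[-0.282, 0.959, -0.0], [0.959, 0.282, -0.0], [0.0, -0.0, -1.0]]
ft_force: [-1.7, -2.1, 4.7]
finger_gap: 13.2
[-1.72039522 -2.10652402  4.66607967] [-0.44950121  0.57344915 -0.14892966] -0.3563541628026321
[-0.1379, -2.9907, 0.9766] yaw 106.41 twist 0.8601 pos [566.1 195.4 195. ] t 24.8 j7 -0.36
```

```bash
cat > q.py <<'E'
from h import *
s=arm.sense(); R=s['tcp_rot']; print('yaw',round(float(np.degrees(np.arctan2(R[1][0],R[0][0]))),2),'T',np.round(s['ft_torque'],3),'F',np.round(s['ft_force'],1))
E
python3 -m inch '{"linear":[[0,0.0002,0],[0,0.0004,0],[0,0.0006,0]],"twist":[-0.02,-0.04,-0.06]}' 0 >/dev/null; python3 q.py
python3 -m inch '{"linear":[[0,0.0002,0]],"twist":[-0.015]}' 0 >/dev/null; python3 q.py
python3 -m inch '{"linear":[[0,0.0002,0]],"twist":[-0.015]}' 0 >/dev/null; python3 q.py
python3 -m inch '{"linear":[[0,0.0002,0]],"twist":[-0.015]}' 0 >/dev/null; python3 q.py
```

```text
yaw 111.84 T [-0.366  0.555 -0.293] F [-2.7 -0.8  5.2]
yaw 113.18 T [-0.346  0.605 -0.211] F [-2.5 -0.5  5.7]
yaw 114.53 T [-0.389  0.626 -0.216] F [-3.2 -1.6  5.6]
yaw 115.88 T [-0.358  0.551 -0.323] F [-1.9 -2.3  5.8]
```

```bash

python3 -m inch '{"linear":[[0,0.0001,-0.001]],"twist":[-0.01]}' 0 >/dev/null; python3 q.py
python3 -m inch '{"linear":[[0,0.0001,0]],"twist":[-0.01]}' 0 >/dev/null; python3 q.py
python3 -m inch '{"linear":[[0,0.0001,0]],"twist":[-0.01]}' 0 >/dev/null; python3 q.py
```

```text
yaw 116.77 T [-0.375  0.539 -0.261] F [-1.7 -1.8  4.3]
yaw 117.67 T [-0.435  0.623 -0.207] F [-1.8 -0.8  5.3]
yaw 118.58 T [-0.438  0.617 -0.285] F [-1.1 -1.2  4.7]
```

```bash

python3 -m inch '{"linear":[[0,0.0001,0]],"twist":[-0.01]}' 0 >/dev/null; python3 q.py
python3 -m inch '{"linear":[[0,0.0001,0]],"twist":[-0.01]}' 0 >/dev/null; python3 q.py
```

```text
yaw 119.48 T [-0.438  0.616 -0.238] F [-1.7 -1.3  4.5]
yaw 120.38 T [-0.42   0.581 -0.281] F [-2.3 -1.7  4.8]
```

```bash

python3 -m inch '{"linear":[[0,0.0001,0]],"twist":[-0.01]}' 0 >/dev/null; python3 q.py
```

```text
yaw 121.28 T [-0.394  0.625 -0.285] F [-3.3 -1.8  4.2]
```

```bash

python3 -m inch '{"linear":[[0,0.0001,0]],"twist":[-0.007]}' 0 >/dev/null; python3 q.py
python3 -m inch '{"linear":[[0,0.0001,0]],"twist":[-0.007]}' 0 >/dev/null; python3 q.py
```

```text
yaw 121.91 T [-0.452  0.682 -0.271] F [-2.  -2.1  4.7]
yaw 122.53 T [-0.424  0.654 -0.266] F [-1.2 -0.7  5.9]
```

```bash

python3 -m inch '{"linear":[[0,0.0001,0]],"twist":[-0.006]}' 0 >/dev/null; python3 q.py
```

```text
yaw 123.07 T [-0.479  0.613 -0.301] F [-1.8 -1.8  5.2]
```

```bash

python3 -m inch '{"linear":[[0,0.0001,0]],"twist":[-0.006]}' 0 >/dev/null; python3 q.py
```

```text
yaw 123.61 T [-0.461  0.608 -0.239] F [-1.7 -2.1  5.2]
```

```bash

python3 -m inch '{"linear":[[0,0.0001,0]],"twist":[-0.006]}' 0 >/dev/null; python3 q.py
```

```text
yaw 124.15 T [-0.43   0.633 -0.294] F [-2.3 -0.8  5.3]
```

```bash

python3 -m inch '{"linear":[[0,0.0001,0]],"twist":[-0.006]}' 0 >/dev/null; python3 q.py
```

```text
yaw 124.69 T [-0.454  0.595 -0.278] F [-1.9 -1.9  5.6]
```

```bash

python3 -m inch '{"linear":[[0,0.0001,0]],"twist":[-0.006]}' 0 >/dev/null; python3 q.py
```

```text
yaw 125.23 T [-0.43   0.645 -0.25 ] F [-1.6 -1.7  5.7]
```

```bash

python3 -m inch '{"linear":[[0,0.0001,0]],"twist":[-0.006]}' 0 >/dev/null; python3 q.py
```

```text
yaw 125.77 T [-0.431  0.665 -0.259] F [-2.4 -1.3  4.5]
```

```bash

python3 -m inch '{"linear":[[0,0.0001,0]],"twist":[-0.006]}' 0 >/dev/null; python3 q.py
```

```text
yaw 126.31 T [-0.427  0.628 -0.273] F [-2.1 -0.7  4.5]
```

```bash

python3 -m inch '{"linear":[[0,0.0001,0]],"twist":[-0.005]}' 0 >/dev/null; python3 q.py
```

```text
yaw 126.75 T [-0.51   0.694 -0.346] F [-1.9 -2.1  4.6]
```

Possibly the stop; read again without moving on.

```bash

python3 -m inch '{"linear":[[0,0,0]],"twist":[0]}' 0 >/dev/null; python3 q.py
python3 -m inch '{"linear":[[0,0,0]],"twist":[0]}' 0 >/dev/null; python3 q.py
```

```text
yaw 126.74 T [-0.433  0.654 -0.282] F [-2.2 -1.6  4.7]
yaw 126.74 T [-0.42   0.695 -0.297] F [-2.2 -1.2  4.8]
```

```bash

python3 -m inch '{"linear":[[0,0.0001,0]],"twist":[-0.003]}' 0 >/dev/null; python3 q.py
```

```text
yaw 127.0 T [-0.459  0.67  -0.398] F [-2.1 -1.1  5.8]
```

```bash

python3 -m inch '{"linear":[[0,0,0]],"twist":[0]}' 0 >/dev/null; python3 q.py
python3 -m inch '{"linear":[[0,0,0]],"twist":[0]}' 0 >/dev/null; python3 q.py
```

```text
yaw 126.99 T [-0.425  0.68  -0.337] F [-2.2 -1.7  5.3]
yaw 126.99 T [-0.467  0.621 -0.342] F [-1.4 -2.2  5.2]
```

```bash

python3 -m inch '{"linear":[[0,-0.0003,0],[0,-0.0005,0],[0,-0.0005,0]],"twist":[0.035,0.07,0.07]}' 0 >/dev/null; python3 q.py
python3 -m inch '{"linear":[[0,0,-0.01],[0,0,-0.03],[0,0,-0.06],[0,0,-0.09],[0,0,-0.12],[0,0,-0.15],[0,0,-0.15]],"twist":[0,0,0,0,0,0,0]}' 0; python3 q.py
```

```text
yaw 120.78 T [-0.297  0.473 -0.093] F [-2.4 -1.   4.6]
time_s: 29.42
eef_pos: [567.1, 196.2, 225.9]
tcp_rot: [[-0.511, 0.86, 0.002], [0.86, 0.511, 0.001], [-0.0, 0.002, -1.0]]
ft_force: [0.2, 0.3, -5.2]
finger_gap: 12.8
yaw 120.7 T [-0.008  0.008 -0.015] F [ 0.2  0.3 -5.2]
```

```bash

python3 -m inch '{"linear":[[0,0,-0.06],[0,0,-0.14],[0,0,-0.22],[0,0,-0.3],[0,0,-0.38],[0,0,-0.44],[0,0,-0.45],[0,0,-0.45]],"twist":[0,0,0,0,0,0,0,0]}' 0; python3 -c "
from h import *
delta([603,134,315],0)"
```

```text
time_s: 30.42
eef_pos: [566.5, 195.7, 314.6]
tcp_rot: [[-0.511, 0.86, -0.001], [0.86, 0.511, -0.0], [-0.0, -0.001, -1.0]]
ft_force: [0.9, 0.2, -5.0]
finger_gap: 13.0
[-0.3581, -0.0006, -0.0019] yaw 120.7 twist 1.3411 pos [566.5 195.7 314.6] t 30.425 j7 -0.08
```

```bash

python3 -m inch '{"linear":[[-0.1,0,0],[-0.25,0,0],[-0.358,0,0],[-0.358,0,0],[-0.358,0,0],[-0.358,0,0]],"twist":[0,0,0,0,0,0]}' 0; python3 - <<'E'
from h import *
delta([603,134,315],0)
c=snap('wrist','w8.png'); im=c['pixels']
g=im.mean(2); hsv=cv2.cvtColor(im,cv2.COLOR_BGR2HSV)
roi=np.zeros_like(g,bool); roi[60:160,200:310]=1
n,l,st,ce=cv2.connectedComponentsWithStats(((g>115)&roi&(hsv[...,1]<60)).astype(np.uint8))
for i in range(1,n):
    if 100<st[i,4]<400:
        k=max(cv2.findContours((l==i).astype(np.uint8),cv2.RETR_EXTERNAL,cv2.CHAIN_APPROX_NONE)[0],key=len)[:,0]
        w=np.array([onz(c,a,b,72,True)[:2] for a,b in k]).astype(np.float32); print(st[i],ce[i],cv2.minAreaRect(w))
        cx,cy=map(int,ce[i]); cv2.imwrite('pics/w8b.png',cv2.resize(np.clip(im[cy-30:cy+30,cx-30:cx+30]*1.8,0,255).astype(np.uint8),(600,600),interpolation=cv2.INTER_CUBIC)); print(cx-30,cy-30)
E
```

```text
time_s: 31.18
eef_pos: [602.6, 135.7, 315.2]
tcp_rot: [[-0.513, 0.859, -0.0], [0.859, 0.513, 0.001], [0.001, 0.0, -1.0]]
ft_force: [0.4, 0.5, -4.8]
finger_gap: 13.3
[-0.0084, -0.0025, 0.0008] yaw 120.84 twist 1.3427 pos [602.6 135.7 315.2] t 31.175 j7 0.03
[250 105  15  15 200] [256.975 111.67 ] ((566.274169921875, 196.0697784423828), (17.134803771972656, 17.374723434448242), 30.60441780090332)
226 81
```

View pics/w8b.png

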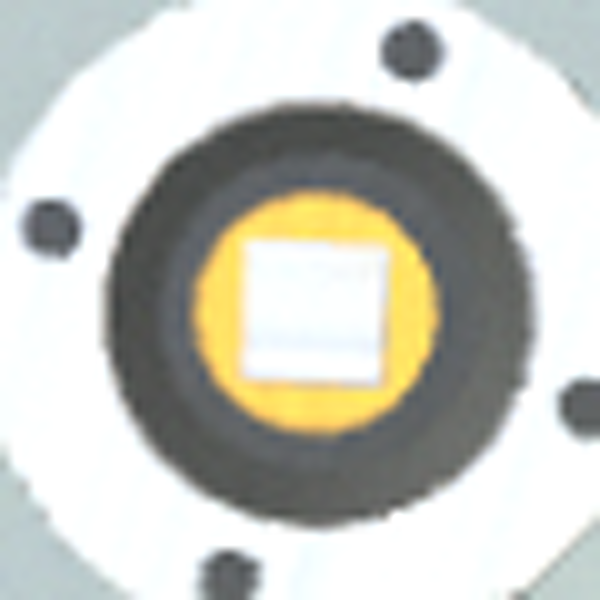

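```bash
python3 - <<'E'
from h import *
def ang(c,q,z,o):
    q=np.array(q)/10-0.45+o; w=np.array([onz(c,a,b,z,True)[:2] for a,b in q]); r=[]
    for i in range(len(w)):
        d=w[(i+1)%len(w)]-w[i]; r.append(np.degrees(np.arctan2(d[1],d[0]))%90)
    return np.round(r,1),w.mean(0)
c=load('w8'); print(ang(c,[[243,240],[388,245],[382,385],[240,380]],72,[226,81]), ang(c,[[413,50],[52,228],[228,577],[585,407]],148,[226,81]))
c6=load('w6')
print(ang(c6,[[301,37],[86,370],[420,578]],148,[215,80]))
# subpixel angle of stem: weighted edges via gray threshold on upsampled
for n,c,(x,y) in (('w6',c6,(252,111)),('w8',c,(257,111.7))):
    x0,y0=int(x)-14,int(y)-14
    im=c['pixels'][y0:y0+29,x0:x0+29]; b=cv2.resize(im[...,0],None,fx=10,fy=10,interpolation=cv2.INTER_CUBIC)
    t,m=cv2.threshold(cv2.GaussianBlur(b,(0,0),4),0,255,cv2.THRESH_OTSU)
    nn,l,st,ce=cv2.connectedComponentsWithStats(m); i=l[145,145]
    k=max(cv2.findContours((l==i).astype(np.uint8),cv2.RETR_EXTERNAL,cv2.CHAIN_APPROX_NONE)[0],key=len)[:,0]
    w=np.array([onz(c,a/10-.45+x0,bb/10-.45+y0,72,True)[:2] for a,bb in k]).astype(np.float32)
    print(n,t,cv2.minAreaRect(w))
E
```

```text
(array([28.7, 28.4, 28.7, 29.4]), array([566.01571356, 196.20517016])) (array([57.1, 56.9, 56.7, 56.5]), array([566.68878113, 196.50049222]))
(array([56.9, 57.3, 12. ]), array([565.04499004, 205.40665205]))
w6 92.0 ((566.1590576171875, 196.3433074951172), (17.766639709472656, 17.84400177001953), 28.238109588623047)
w8 99.0 ((565.9679565429688, 196.3052215576172), (17.83198356628418, 17.776763916015625), 27.48863410949707)
```

```bash
python3 -c "
from h import *
delta([545,-25,315],0)"
```

```text
[-0.5416, -0.6589, 0.0005] yaw 120.83 twist 1.3426 pos [602.6 135.6 315.2] t 31.225 j7 0.03
```

```bash
python3 -m inch '{"linear":[[-0.03,-0.04,0],[-0.1,-0.12,0],[-0.17,-0.21,0],[-0.24,-0.3,0],[-0.31,-0.38,0],[-0.38,-0.47,0],[-0.45,-0.55,0],[-0.52,-0.63,0],[-0.54,-0.66,0]],"twist":[0.1,0.21,0.32,0.43,0.54,0.65,0.75,0.86,0.95]}' 0; python3 -c "
from h import *
delta([477.3,-204.3,315],0)"
```

```text
time_s: 32.35
eef_pos: [544.3, -27.3, 315.2]
tcp_rot: [[0.82, 0.572, -0.0], [0.572, -0.82, -0.002], [-0.001, 0.001, -1.0]]
ft_force: [0.1, 0.5, -5.0]
finger_gap: 13.0
[-0.7807, 0.5348, 0.0023] yaw 34.87 twist 0.3874 pos [544.3 -27.3 315.2] t 32.35 j7 -1.07
```

```bash
python3 -m inch '{"linear":[[-0.1,0.07,0],[-0.25,0.17,0],[-0.42,0.29,0],[-0.58,0.4,0],[-0.72,0.49,0],[-0.78,0.535,0],[-0.78,0.535,0],[-0.78,0.535,0],[-0.78,0.535,0]],"twist":[0.08,0.17,0.26,0.34,0.387,0.387,0.387,0.387,0.387]}' 0; python3 -c "
from h import *
delta([477.3,-204.3,155],0)"
```

```text
time_s: 33.48
eef_pos: [479.9, -201.3, 315.0]
tcp_rot: [[1.0, 0.01, 0.001], [0.01, -1.0, 0.001], [0.001, -0.001, -1.0]]
ft_force: [0.0, 0.0, -5.0]
finger_gap: 12.8
[-0.0136, 0.0159, 0.8002] yaw 0.6 twist 0.0067 pos [ 479.9 -201.3  315. ] t 33.475 j7 -1.26
```

```bash
python3 -m inch '{"linear":[[0,0,0],[0,0,0],[0,0,0]],"twist":[0,0,0]}' 0; python3 -c "
from h import *
delta([477.3,-204.3,155],0)"
```

```text
time_s: 33.85
eef_pos: [479.1, -203.3, 315.0]
tcp_rot: [[1.0, 0.007, 0.0], [0.007, -1.0, -0.0], [0.0, 0.0, -1.0]]
ft_force: [0.0, -0.1, -4.6]
finger_gap: 13.1
[-0.0091, 0.0049, 0.8] yaw 0.38 twist 0.0042 pos [ 479.1 -203.3  315. ] t 33.85 j7 -1.26
```

```bash
python3 -m inch '{"linear":[[-0.005,0.003,0.03],[-0.009,0.005,0.1],[-0.009,0.005,0.2],[-0.009,0.005,0.3],[-0.009,0.005,0.38],[-0.009,0.005,0.43],[-0.009,0.005,0.435],[-0.009,0.005,0.435],[-0.009,0.005,0.435]],"twist":[0.004,0.004,0.004,0.004,0.004,0.004,0.004,0.004,0.004]}' 0; python3 -c "
from h import *
delta([477.3,-204.3,155],0)
s=snap('side','s9.png')
cv2.imwrite('pics/s9b.png',cv2.resize(np.clip(s['pixels'][110:230,250:370]*2.,0,255).astype(np.uint8),(600,600),interpolation=cv2.INTER_CUBIC))"
```

```text
time_s: 34.98
eef_pos: [477.9, -204.6, 228.8]
tcp_rot: [[1.0, 0.0, 0.002], [0.0, -1.0, -0.001], [0.002, 0.001, -1.0]]
ft_force: [0.6, 0.4, -5.8]
finger_gap: 13.1
[-0.0034, -0.0017, 0.3692] yaw 0.01 twist 0.0001 pos [ 477.9 -204.6  228.8] t 34.975 j7 -1.28
```

View pics/s9b.png

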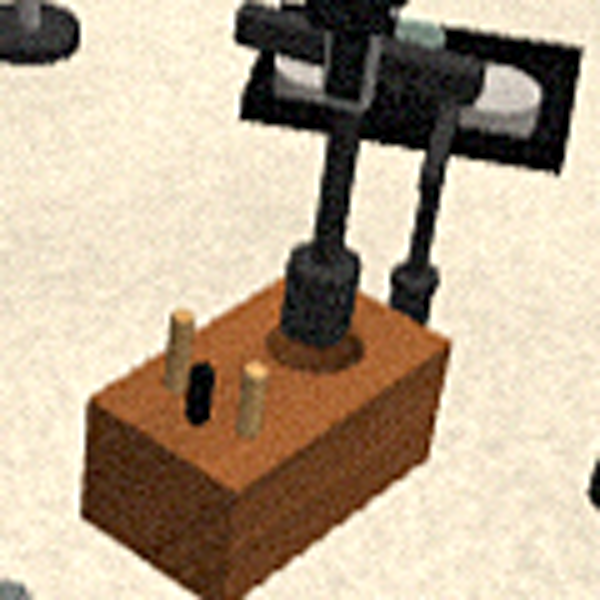

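```bash
python3 -m inch '{"linear":[[0,0,0.02],[0,0,0.04],[0,0,0.06],[0,0,0.08],[0,0,0.08]],"twist":[0,0,0,0,0]}' 0; python3 q.py
```

```text
time_s: 35.65
eef_pos: [476.9, -204.3, 211.4]
tcp_rot: [[1.0, 0.0, -0.001], [0.0, -1.0, 0.0], [-0.001, -0.0, -1.0]]
ft_force: [0.6, -0.3, -5.3]
finger_gap: 12.9
yaw 0.01 T [ 0.005 -0.003 -0.018] F [ 0.6 -0.3 -5.3]
```

```bash
python3 -m inch '{"linear":[[0,0,0.02],[0,0,0.06],[0,0,0.1],[0,0,0.14],[0,0,0.18],[0,0,0.22],[0,0,0.25],[0,0,0.265],[0,0,0.265],[0,0,0.265]],"twist":[0,0,0,0,0,0,0,0,0,0]}' 0; python3 q.py
```

```text
time_s: 36.9
eef_pos: [477.6, -204.5, 159.3]
tcp_rot: [[1.0, 0.0, 0.001], [0.0, -1.0, -0.0], [0.001, 0.0, -1.0]]
ft_force: [0.4, 0.3, -4.9]
finger_gap: 13.1
yaw 0.01 T [ 0.005  0.038 -0.01 ] F [ 0.4  0.3 -4.9]
```

```bash
python3 -m inch '{"linear":[[0,0,0.004],[0,0,0.008],[0,0,0.012],[0,0,0.016],[0,0,0.016],[0,0,0.016]],"twist":[0,0,0,0,0,0]}' 0; python3 q.py
```

```text
time_s: 37.65
eef_pos: [477.3, -204.4, 155.8]
tcp_rot: [[1.0, 0.0, 0.0], [0.0, -1.0, -0.0], [0.0, 0.0, -1.0]]
ft_force: [-0.2, 0.2, -4.9]
finger_gap: 13.2
yaw 0.01 T [ 0.033  0.018 -0.048] F [-0.2  0.2 -4.9]
```

```bash
python3 -m inch '{"linear":[[0,0,0.003],[0,0,0.003],[0,0,0.003]],"twist":[0,0,0]}' 0; python3 q.py
```

```text
time_s: 38.02
eef_pos: [477.3, -204.4, 155.2]
tcp_rot: [[1.0, 0.0, 0.0], [0.0, -1.0, -0.0], [0.0, 0.0, -1.0]]
ft_force: [-0.4, 0.3, -5.4]
finger_gap: 12.9
yaw 0.01 T [ 0.021 -0.014  0.003] F [-0.4  0.3 -5.4]
```

```bash
python3 -m inch '{"linear":[[0,0,0.003],[0,0,0.003],[0,0,0.003]],"twist":[0,0,0]}' 0; python3 q.py
```

```text
time_s: 38.4
eef_pos: [477.5, -204.5, 155.0]
tcp_rot: [[1.0, 0.0, 0.001], [0.0, -1.0, -0.0], [0.001, 0.0, -1.0]]
ft_force: [-0.8, -0.3, -1.2]
finger_gap: 13.2
yaw 0.01 T [0.15  0.202 0.06 ] F [-0.8 -0.3 -1.2]
```

```bash
python3 -m inch '{"linear":[[0,0,0.001],[0,0,0.001]],"twist":[0,0]}' 0; python3 q.py
python3 -m inch '{"linear":[[0,0,0],[0,0,0],[0,0,0],[0,0,0],[0,0,0],[0,0,0]],"twist":[0,0,0,0,0,0]}' 1; python3 q.py
python3 -c "
from h import *
snap('wrist','w10.png')"
```

```text
time_s: 38.65
eef_pos: [477.6, -204.5, 155.0]
tcp_rot: [[1.0, 0.0, 0.001], [0.0, -1.0, -0.0], [0.001, 0.0, -1.0]]
ft_force: [-0.9, 0.6, 2.0]
finger_gap: 13.0
yaw 0.01 T [ 0.148  0.339 -0.037] F [-0.9  0.6  2. ]
time_s: 39.4
eef_pos: [477.3, -204.4, 154.4]
tcp_rot: [[1.0, 0.0, -0.0], [0.0, -1.0, -0.0], [-0.0, 0.0, -1.0]]
ft_force: [-0.4, -0.3, 0.3]
finger_gap: 85.8
yaw 0.01 T [ 0.05   0.052 -0.004] F [-0.4 -0.3  0.3]
```

View pics/w10.png

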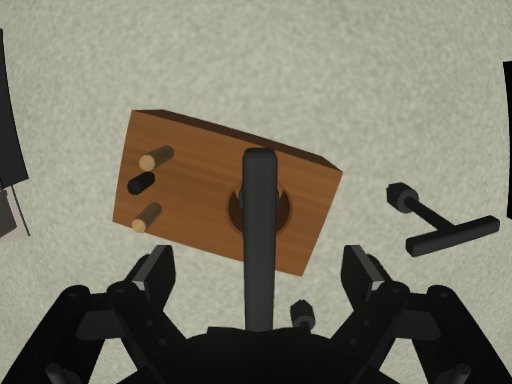

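Key stands upright at (260,240), with the jaws clear on both sides. Retreat straight up, then check.

```bash
python3 -m inch '{"linear":[[0,0,-0.03],[0,0,-0.1],[0,0,-0.25],[0,0,-0.45],[0,0,-0.6],[0,0,-0.7],[0,0,-0.7],[0,0,-0.7]],"twist":[0,0,0,0,0,0,0,0]}' 1
python3 -m inch '{"linear":[[-0.1,0.1,0],[-0.25,0.25,0],[-0.4,0.4,0],[-0.5,0.5,0],[-0.5,0.5,0],[-0.5,0.5,0],[-0.5,0.5,0]],"twist":[0,0,0,0,0,0,0]}' 1
python3 -c "
from h import *
s=snap('side','s11.png');t=snap('top','t11.png')
P=s['pixels'].astype(int)-load('side0')['pixels']; 
a=np.hstack([cv2.resize(np.clip(x*1.8,0,255).astype(np.uint8),(400,300)) for x in (s['pixels'],t['pixels'])])
cv2.imwrite('pics/fin.png',a)
P=np.load('pics/P.npy')"
```

```text
time_s: 40.45
eef_pos: [476.9, -204.3, 293.9]
tcp_rot: [[1.0, 0.0, -0.001], [0.0, -1.0, 0.0], [-0.001, -0.0, -1.0]]
ft_force: [-0.2, -0.3, -0.4]
finger_gap: 85.5
time_s: 41.32
eef_pos: [378.4, -302.9, 294.1]
tcp_rot: [[1.0, 0.003, 0.0], [0.003, -1.0, 0.001], [0.0, -0.001, -1.0]]
ft_force: [0.4, -0.1, 0.9]
finger_gap: 85.9
```

View pics/fin.png

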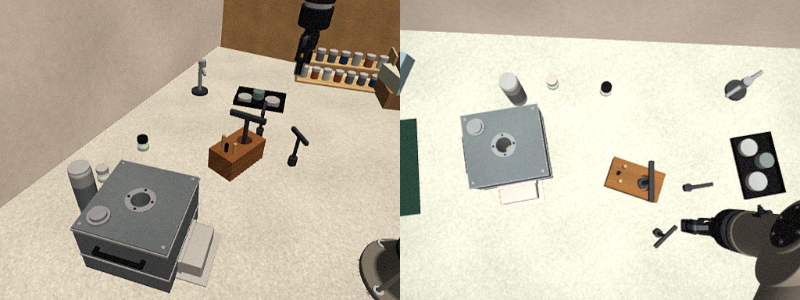

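```bash
python3 - <<'E'
from h import *
a=load('top0')['pixels'];b=load('t11')['pixels'];s0=load('side0')['pixels'];s1=load('s11')['pixels']
d=lambda x,y:(cv2.GaussianBlur(x,(5,5),0).astype(int)-cv2.GaussianBlur(y,(5,5),0)).__abs__().max(2)
D=d(a,b);
for n,r in dict(sleeve=(170,200,116,148),cap=(148,178,80,112),can=(88,140,125,165),jars=(92,125,183,275),key=(195,265,258,345)).items(): print(n,D[r[0]:r[1],r[2]:r[3]].max())
E=d(s0,s1); print('side key',E[130:230,260:345].max(),'box etc',E[160:384,80:290].max())
o=np.hstack([cv2.resize(np.clip(x[170:200,116:148]*1.8,0,255).astype(np.uint8),(400,375),interpolation=cv2.INTER_CUBIC) for x in (a,b)]); cv2.imwrite('pics/sl.png',o)
E
```

```text
sleeve 6
cap 5
can 7
jars 7
key 14
side key 13 box etc 5
```

View pics/sl.png

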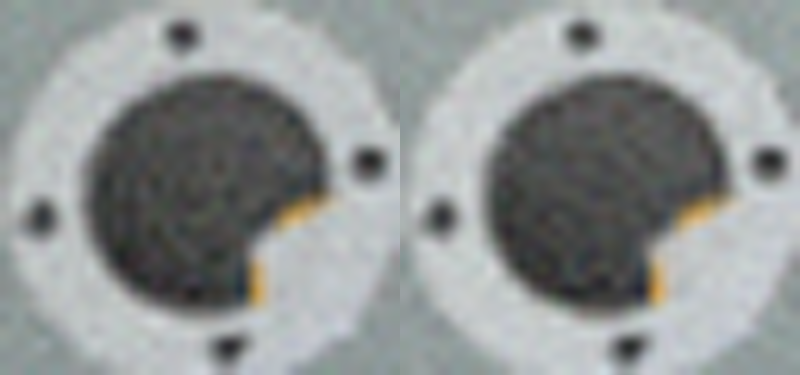

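The stem looks the same as at the start, which for a square means a full quarter turn. The bystanders show no change and the key is back in its hole, so I'm handing in.

```bash
python3 -c "
from bench import arm
arm.close_job(); print(arm.sense()['time_s'])"
```

```text
the job is handed in; nothing more can be done
the job is handed in; nothing more can be done
```

I took the T-key from the block and lowered it down the sleeve. It went fully down over the stem, with its foot on the sleeve floor at about 11 N of push. I turned the stem anticlockwise until the torque began to rise, which I took as the stop. Then I drew the key out, lowered it into its hole until the floor carried it, released it and moved the arm clear. I handed in at about 41 s.

**Damper:** The stem's flats measured 28–29° before and 27.5–29° after. That is a quarter turn to within about 1°, and the before and after pictures of the sleeve from the top camera match. At the stop the torque was about 0.27 N m while turning and 0.34 N m when held. The highest single reading was 0.40 N m, right at the stem's limit, with sensor noise of about 0.03–0.05. It includes the key's rubbing on the sleeve floor, so the stem itself should have seen less. I did not press further to confirm the stop, so the stem could be up to about 1° short.

**Key and bystanders:** The key stands upright in its hole at its original height. The only camera differences there are small, from a tiny shift of the key. The sleeve cap, spray can and jars show no change beyond camera noise.

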